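Set out the jeweller's forming station

ROBOT

A 6-joint arm with a two-finger parallel gripper is mounted at the origin on the work surface. World frame = base frame: x ahead of the robot, y to its left, z up, the work surface at z = 0. Lengths are in m, angles in rad, forces in N, time in s.
With the tool pointing down it reaches from about 0.425 to 0.95 m from the base axis. Payload 3.5 kg.
Tool frame: the origin (TCP) lies at the very end of the fingers, on their centre line; the grasp point (between the pads) lies ctrl.pinch_z behind it (ctrl.pinch_z is the distance from the TCP to the grasp point, in m); z points along the fingers, y is the line along which they close (so a half turn about z gives the same grasp; the last joint's range is limited). The gripper opens to 85 mm and grips with 20 to 120 N. Pads are 22 mm wide; open, the fingers measure 114 mm over their backs; the gripper's body (76 mm by 85 mm) begins 54 mm behind the grasp point. The pads swing forward as they close: fully open they stand 13 mm farther back than shut.
Start: joints at [1.162, 0.286, 1.577, -0, 1.279, -0.15], TCP at [0.173, 0.653, 0.206] pointing down, gripper open.
Joint ranges: [-2.77, 2.77], [-0.9, 2.22], [0.21, 2.48], [-1.53, 4.67], [0.24, 2.81], [-2.84, 2.84]. Speed limits (rad/s): [2.79, 2.79, 3.14, 3.14, 3.14, 3.14].

INTERFACE

Orientations are given as a unit quaternion [x, y, z, w].
In Python, from plant import ctrl gives the robot as it stands.
- The arm moves only by the tool inch_along, called after "Call:" as name(argument=value, ...), one argument or row to a line, values as JSON. Schema: {"type":"object","properties":{"moves":{"type":"object","properties":{"rows":{"type":"array","items":{"type":"array","items":{"type":"number"},"minItems":7,"maxItems":7},"minItems":1,"maxItems":10}},"additionalProperties":false,"required":["rows"]},"force":{"type":"number"},"only":{"type":"string"},"quiet":{"type":"boolean"},"lines":{"type":"string"}},"required":["moves"],"additionalProperties":false}. moves is an object whose key "rows" holds a list of rows, 1 to 10 of them, each of 7 numbers: dx, dy, dz in parts of the range, where 1.0 means 1 m, then a rotation vector rx, ry, rz in normalised numbers (1 is 4 rad), then the opening from 0.0 (shut) to 1.0 (fully open); each row is the pose to reach, as a shift and turn from the pose commanded when the call began, along the tool's axes at that moment; what a row does not reach only later rows make up. A row lasts 1/8 s, in which the tool goes at most 0.0625 m and 0.188 rad, less where a joint would pass 70% of its speed; a pose out of reach is approached as far as the arm can. The fingers move at their own pace and stop on an object; force is the grip in N (left out, the last holds). Time passes only in rows, so rows that do not move let the fingers close. The tool returns the time, the measured TCP pose, the force, the opening and the grip force at its end. only (a regular expression) keeps the lines of the reply that match it, lines (a string "A,B") keeps lines A to B, and quiet returns only ok. Input that does not fit is refused with a message, and nothing moves.
- ctrl.get_state(): the state, without advancing time (a new reading comes with each control period).
- ctrl.read_camera(name): name is "scene" or "top" or "wrist"; returns a dict with "pixels" (384x512x3 uint8, red, green, blue), "camera_matrix" (3x3 intrinsics, pixels), "dist_coeffs" ([k1, k2, p1, p2, k3] as OpenCV has them; the pictures are not rectified), "xyz" and "orientation" of the camera in the world. Camera axes: x right, y down, z forward; pixel columns grow to the right and rows downward; lengths in m; the calibration is good to about 2 mm. A picture is of the moment at which its call begins. There is no depth.
- ctrl.sign_off(): hands the job in; it is judged then, once.
Trained networks look in the newest picture that a camera, given by its name, has taken for a name from the list of things; names that differ only in an ending like _2 or _b are one class to them, and where a whole thing is asked for, a point or a joint stands for the part that bears it (a point fixed in the world has none). Each returns a list of dicts, best first, with "conf" (0 to 1); they miss things now and then, are a little off and sometimes report something else, mostly with a low value. They report only what shows in the picture. A call takes as long as a camera call. They do not tell look-alikes from the thing itself.
- ctrl.recognise(camera, thing): "position" ([x, y, z] in m, in world coordinates, good to about 4 mm: the middle of the surface that is visible of it).
- ctrl.masks_of(camera, thing): "region" (384x512 bool, what is visible of it).
- ctrl.mark_of(camera, thing): "position" ([x, y, z] in m, in world coordinates, good to about 4 mm: a listed point, or the origin of a listed thing).
The state is a dict: "time": time; "qpos": joint angles; "dq": joint speeds; "joint_efforts": joint torques, N m; "eef_pos": TCP position; "tcp_rot": TCP orientation; "contact_force": force on the tool from outside, world axes, zero at the start; "wrist_torque": the same for the moment, N m; "opening": opening from 0.0 (shut) to 1.0 (fully open); "finger_force": force on a finger pad.
Only numpy, scipy, OpenCV 4.12 (cv2) and the standard library are available. Lean on these libraries where they do the work, as an engineer would, in place of code of your own. Each camera call takes 0.05 s, during which the arm holds its last target. There are 200 camera calls.

TASK

Set out the forming station: turn the flatted aluminium die so that its flat matches the flat in the round die holder and drop it fully home, then stand the brass punch upright inside the collar on top of the die. Lay the steel bench block flat in the middle of the square rubber pad, square with the pad's edges, and stand the lidded jar upright on the bench midway between the die holder and the black dish, on the line joining them. Do not disturb the plastic cup or the grey pebble.

Things in the scene. Friction and masses are not known exactly. Their poses are not given: they have to be found in the camera images.
- die: Loose aluminium die, 0.2 kg: upright puck, diameter 50 mm, 32 mm tall, lower edge bevelled 3 mm, with one flat down its side 19 mm from the axis, on its own +x. On top a thin brass collar, inner diameter 31, outer 37, 6 mm high, open upwards; a black line on the top edge lies oppopoint the flat. Origin: on the axis, at the underside; z up, x through the flat. Grip it across its own y.
- punch: Loose brass forming punch standing upright: foot 24 mm across and 12 mm high, straight shank 16 mm across from 16 to 56 mm, rounded head 21 mm across, 75 mm tall overall, 0.12 kg. Origin: centre of the foot's underside; z up.
- block: Loose steel bench block, a square slab 50 x 50 mm and 22 mm thick, 0.4 kg, lying flat. Origin: centre of the underside; z up, x and y along its edges.
- jar: Loose small amber glass jar with a steel lid, diameter 34 mm, 50 mm tall, 0.07 kg, standing upright. Origin: centre of the underside; z up.
- holder: Fixed die holder: dark steel disc 92 mm across, 20 mm high. Its recess (floor 8 mm above bench, 12 deep) is round, diameter 55 mm, but for one flat 21.5 mm from the axis on its own +x: the die drops in with 2.5 mm play, its x along the holder's x, and stands 20 mm proud (plus collar). A white line on the rim lies oppopoint the flat. Between dish and pad. Origin: centre of underside; x to the flat.
- dish: Fixed round black rubber dish, 90 mm across, 25 mm high, with a pale flat bottom. Its centre is 175 mm from the holder's centre, on one side of it or the other. Origin: centre of the underside.
- pad: Fixed square black rubber pad, 84 x 84 mm, 8 mm thick, across the holder from the dish. Origin: centre of the underside; x and y along its edges, its top 8 mm above the origin.
- cup: Bystander, light and easily upset: small white plastic cup, 44 mm across at the rim, 50 mm tall, among the things nearest the robot. Origin: centre of the underside.
- pebble: Bystander: grey flattened pebble, 34 mm across, 19 mm high, among the things nearest the robot (a smaller white pebble, 24 mm across, 14 mm high, is fixed to the bench straight ahead of the robot, 432 mm from its axis). Origin: centre of the underside.
There are look-alikes about, which are no part of the job. Leave any blue look-alike of the dish alone. Several things look just like the pad: the one meant starts farthest from the robot's base.

How it is judged:
By the outcome, as a careful person would: the job done as asked, in the order asked, and still so for the second after the job is handed in, with the robot touching nothing.
It also fails if it takes over 106 s, if anything falls off the work surface, if the arm or the gripper's body presses on something with over 40 N, if the wrist force passes 120 N, or if a joint passes its speed limit or range.

## Working session

There is one attempt and no reset: what is moved stays moved. The work goes in short steps, Python scripts to look and compute and a tool call to move; the robot and the scene stay as the last step left them, time stands still between calls to the robot, and variables do not carry over. Pictures are saved under pics/ and viewed, at most 14 in all, crops included, and the job is handed in when it is done.

```bash
ls; mkdir -p pics
```

Create h.py:
```python
from plant import ctrl
import numpy as np, cv2
from scipy.spatial.transform import Rotation as R
def cam(n,f=None):
    c=ctrl.read_camera(n)
    if f: cv2.imwrite('pics/'+f,c['pixels'][...,::-1])
    return c
def ray(c,uv,z):
    p=cv2.undistortPoints(np.array([[uv]],float),np.array(c['camera_matrix']),np.array(c['dist_coeffs']))[0,0]
    d=R.from_quat(c['orientation']).apply([p[0],p[1],1]);o=np.array(c['xyz'])
    return o+d*(z-o[2])/d[2]
def proj(c,P):
    r=R.from_quat(c['orientation']).inv();P=np.atleast_2d(P)
    q=r.apply(P-np.array(c['xyz']))
    return cv2.projectPoints(q,np.zeros(3),np.zeros(3),np.array(c['camera_matrix']),np.array(c['dist_coeffs']))[0][:,0]
def rel(p):
    "world target TCP pos -> tool-axes shift"
    s=ctrl.get_state();return R.from_quat(s['tcp_rot']).inv().apply(np.array(p)-s['eef_pos'])
```

Run:
```python
from h import *
np.set_printoptions(precision=4,suppress=True)
print(ctrl.pinch_z); s=ctrl.get_state(); print(s['time'],s['eef_pos'],s['tcp_rot'],R.from_quat(s['tcp_rot']).as_matrix())
for n in ('top','scene'):
    c=cam(n,n+'1.png'); print(n,c['xyz'],c['orientation'],c['camera_matrix'],c['dist_coeffs'])
    for t in 'die punch block jar holder dish pad cup pebble'.split():
        print(t,[(np.round(d['position'],3),round(d['conf'],2)) for d in ctrl.mark_of(n,t)])
print(ctrl.get_state()['time'])
```

```text
pics
0.0187
0.0 [0.1724 0.6519 0.2047] [ 0.1291  0.9916 -0.0011 -0.0003] [[-0.9667  0.2559 -0.0009]
 [ 0.2559  0.9667 -0.0022]
 [ 0.0003 -0.0023 -1.    ]]
top [ 0.2648 -0.0092  1.1066] [-0.6945  0.7135 -0.0665  0.0646] [[385.7884   0.     263.5571]
 [  0.     385.7884 192.8064]
 [  0.       0.       1.    ]] [-0.0012  0.      0.      0.      0.    ]
die [(array([ 0.488,  0.347, -0.003]), 0.83)]
punch [(array([ 0.442,  0.109, -0.002]), 0.44)]
block [(array([ 0.489, -0.336,  0.001]), 0.78)]
jar [(array([ 0.438, -0.118,  0.002]), 0.56)]
holder [(array([ 0.628,  0.008, -0.001]), 0.83)]
dish [(array([0.674, 0.319, 0.002]), 0.84), (array([ 0.623,  0.186, -0.   ]), 0.72)]
pad [(array([ 0.631, -0.162, -0.002]), 0.89), (array([ 0.243, -0.338,  0.001]), 0.63)]
cup [(array([0.427, 0.214, 0.003]), 0.79)]
pebble [(array([ 0.44 , -0.213,  0.003]), 0.47)]
scene [1.4137 0.2136 0.7305] [ 0.5393  0.7047 -0.3583 -0.2901] [[468.4421   0.     257.5304]
 [  0.     468.4421 192.7859]
 [  0.       0.       1.    ]] [0.0627 0.     0.     0.     0.    ]
die [(array([0.49 , 0.345, 0.003]), 0.9)]
punch [(array([ 0.439,  0.111, -0.001]), 0.59)]
block [(array([ 0.489, -0.337, -0.002]), 0.6)]
jar [(array([ 0.432, -0.116,  0.001]), 0.64)]
holder [(array([ 0.426,  0.209, -0.001]), 0.69), (array([ 0.628,  0.006, -0.001]), 0.67), (array([ 0.63 , -0.167,  0.002]), 0.56)]
dish [(array([0.674, 0.325, 0.003]), 0.91), (array([0.62 , 0.182, 0.002]), 0.76)]
pad [(array([ 0.244, -0.338, -0.002]), 0.67), (array([ 0.629, -0.17 , -0.001]), 0.6), (array([0.618, 0.182, 0.   ]), 0.37)]
cup [(array([0.427, 0.209, 0.   ]), 0.73)]
pebble [(array([ 0.431, -0.12 ,  0.   ]), 0.66), (array([ 0.44 , -0.216, -0.002]), 0.48)]
1.0
```

View pics/top1.png

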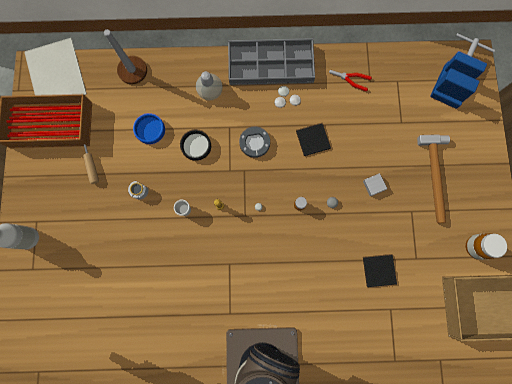

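View pics/scene1.png

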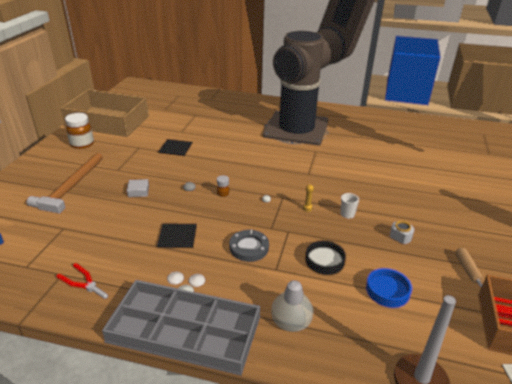

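Top picture: the die is at (137,190), and the only candidate. The black dish is at (196,145), with a blue look-alike at (149,129). The holder is at (255,142). There are pads at (314,139) and (380,270); the one meant is the far one, (314,139), across the holder from the dish. The jar is at (301,203), against the larger jar at (488,246). The punch is at (218,203), the block at (375,185), the cup at (181,208), the grey pebble at (332,202) and the fixed white one at (258,207). I'll move over the die and take a close-up with the wrist camera.

Call:
inch_along(
  moves={"rows":[[-0.38,-0.21,0,0,0,0,1],[-0.38,-0.21,0,0,0,0,1],[-0.38,-0.21,0,0,0,0,1],[-0.38,-0.21,0,0,0,0,1],[-0.38,-0.21,0,0,0,0,1],[-0.38,-0.21,0,0,0,0,1],[-0.38,-0.21,0,0,0,0,1],[-0.38,-0.21,0,0,0,0,1]]},
  force=40,
)

```text
time: 2.0
eef_pos: [0.4891, 0.3493, 0.2063]
tcp_rot: [0.132, 0.991, -0.0, 0.0]
contact_force: [-0.6, 0.7, 0.1]
opening: 1.001
finger_force: 0.0
```

Run:
```python
from h import *
c=cam('wrist','w1.png'); s=ctrl.get_state(); r=R.from_quat(s['tcp_rot'])
print(s['eef_pos'],r.as_matrix().round(3),c['camera_matrix'][0])
print('camera in tool',r.inv().apply(np.array(c['xyz'])-s['eef_pos']), (r.inv()*R.from_quat(c['orientation'])).as_matrix().round(3))
print(proj(c,[[.488,.347,.035]]), c['dist_coeffs'])
```

```text
[0.48752047 0.35089013 0.20613272] [[-0.966  0.26  -0.   ]
 [ 0.26   0.966  0.   ]
 [ 0.     0.    -1.   ]] [336.88822162   0.         258.39449602]
camera in tool [ 0.06642734 -0.00098856 -0.16699796] [[-0.001 -0.963 -0.271]
 [ 1.    -0.001 -0.   ]
 [-0.    -0.271  0.963]]
[[255.81209175 167.45436918]] [-0.05008  0.       0.       0.       0.     ]
```

View pics/w1.png

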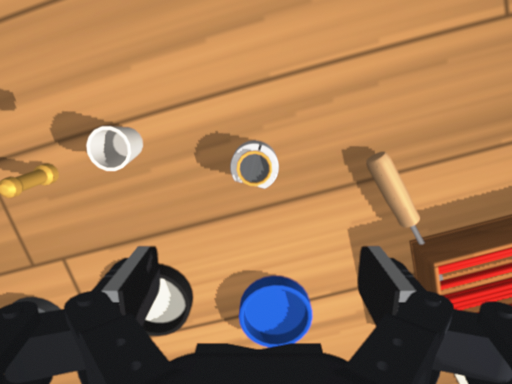

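The wrist view shows the die at (255,165). Its black line is near (261,147), so the flat faces down-left in the picture. The cup is at (115,148), the punch at (28,180) and the blue dish at (275,310).

Add to h.py:
```python
def topview(c,cx,cy,z,half,px=300):
    "rectified patch of plane z; rows: -x downwards.. col: +y to left (world x up, y left)"
    g=np.linspace(half,-half,px); X,Y=np.meshgrid(g,g,indexing='ij')
    uv=proj(c,np.c_[cx+X.ravel(),cy+Y.ravel(),np.full(X.size,z)]).reshape(px,px,2).astype(np.float32)
    return cv2.remap(c['pixels'],uv[...,0],uv[...,1],cv2.INTER_CUBIC)[...,::-1]
```

Run:
```python
from h import *
c=cam('wrist')
a=topview(c,.488,.347,.032,.035,400); b=topview(c,.488,.347,.038,.035,400)
hsv=cv2.cvtColor(b,cv2.COLOR_BGR2HSV)
m=cv2.inRange(hsv,(12,110,90),(35,255,255)); 
for im in (a,b):
    for k in (100,200,300): im[k,::8]=(0,255,0); im[::8,k]=(0,255,0)
cv2.imwrite('pics/d1.png',np.hstack([a,b]))
```

```text
(no output)
```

View pics/d1.png

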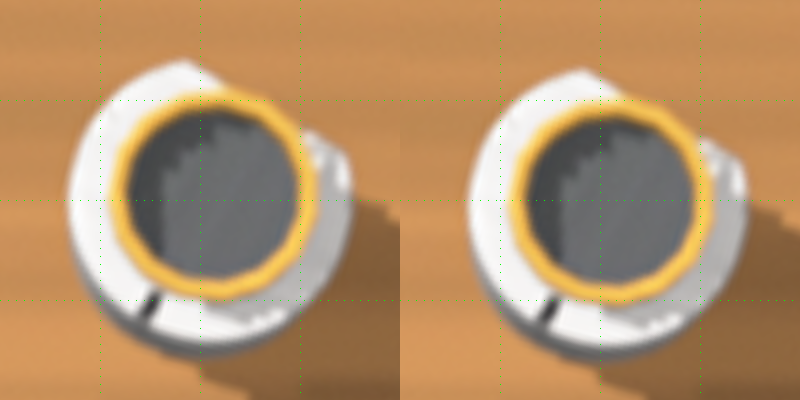

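The rectified patch (0.175 mm/px) puts the collar centre at (212,201), so the axis is at (0.488,0.345). The black line at (150,305) and the flat edge both give a die x yaw of about −30°. The rim radius is 25 mm and the flat is 19 mm off, both as given. I'll turn the tool by −15° and descend.

The manual's scale: turns go in shares of 4 rad. Converting my numbers, 0.26 rad / 4 = 0.065.

Call:
inch_along(
  moves={"rows":[[-0.001,-0.005,0.05,0,0,0.0375,1],[-0.001,-0.005,0.1,0,0,0.065,1],[-0.001,-0.005,0.15,0,0,0.065,1],[-0.001,-0.005,0.18,0,0,0.065,1],[-0.001,-0.005,0.196,0,0,0.065,1],[-0.001,-0.005,0.196,0,0,0.065,1],[-0.001,-0.005,0.196,0,0,0.065,0.2],[-0.001,-0.005,0.196,0,0,0.065,0.2],[-0.001,-0.005,0.196,0,0,0.065,0.2],[-0.001,-0.005,0.196,0,0,0.065,0.2]]},
  force=40,
)

```text
time: 3.35
eef_pos: [0.488, 0.3482, 0.0124]
tcp_rot: [0.257, 0.966, 0.002, 0.002]
contact_force: [0.9, 1.3, 1.3]
opening: 0.203
finger_force: 0.7
```

Call:
inch_along(
  moves={"rows":[[0,0,0,0,0,0,0.2],[0,0,0,0,0,0,0.2]]},
  force=50,
)

```text
time: 3.6
eef_pos: [0.4862, 0.3473, 0.0102]
tcp_rot: [0.257, 0.967, 0.0, 0.0]
contact_force: [0.8, 0.3, 1.4]
opening: 0.198
finger_force: 0.7
```

Run:
```python
from h import *
c=cam('wrist','w2.png')
```

```text
(no output)
```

View pics/w2.png

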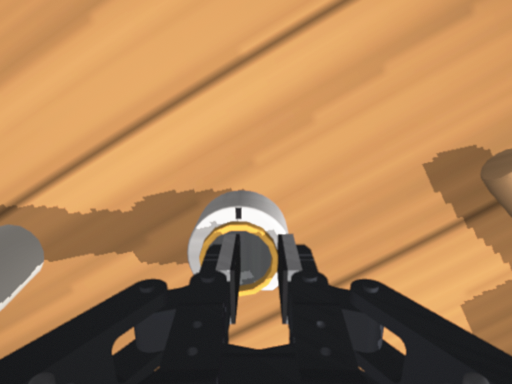

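The fingers shut over the die: the collar is at (240,262), with finger tips at (230,240) and (290,240). I'll check the heights and look from the side.

Run:
```python
from h import *
c=cam('wrist'); s=ctrl.get_state(); print(s['eef_pos'],s['qpos'],s['contact_force'],s['opening'],s['time']); print(c['xyz'])
print(proj(c,[[.488,.345,.038],[.487,.3475,.01]]))
m=ctrl.mark_of('wrist','die'); print([(d['position'],d['conf']) for d in m])
c=cam('scene'); a=proj(c,[[.488,.345,.03]])[0].astype(int); print(a)
p=c['pixels'][a[1]-60:a[1]+40,a[0]-60:a[0]+60,::-1]; cv2.imwrite('pics/s2.png',cv2.resize(p,None,fx=5,fy=5,interpolation=cv2.INTER_CUBIC))
```

```text
[0.48593595 0.34713511 0.00995282] [ 4.50507806e-01  3.51954420e-01  1.88891167e+00  5.82335703e-05
  9.00849240e-01 -6.01455385e-01] [0.2926818  0.41028303 0.09488059] 0.20113043810596604 3.7
[0.42680044 0.38091813 0.1769933 ]
[[256.24478658 260.86850972]
 [259.68724025 232.99297295]]
[([0.4855, 0.3368, 0.0014], 0.86)]
[402 227]
```

View pics/s2.png

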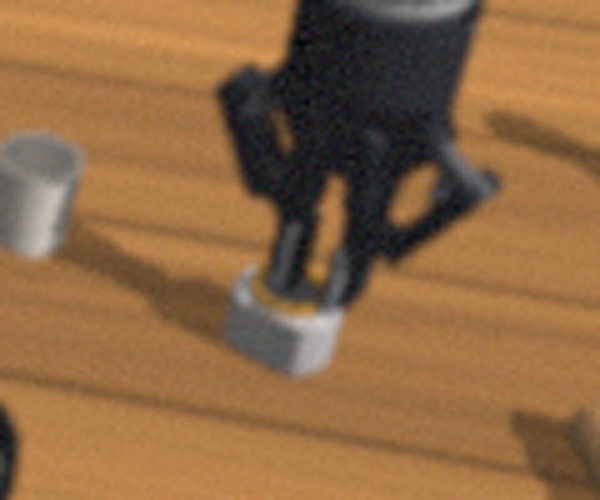

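Call:
inch_along(
  moves={"rows":[[0,0,-0.03,0,0,0,0.2],[0,0,-0.06,0,0,0,0.2],[0,0,-0.06,0,0,0,0],[0,0,-0.06,0,0,0,0],[0,0,-0.06,0,0,0,0],[0,0,-0.06,0,0,0,0]]},
)

```text
time: 4.55
eef_pos: [0.4852, 0.3467, 0.0687]
tcp_rot: [0.257, 0.967, -0.001, -0.001]
contact_force: [-0.5, 0.0, 0.3]
opening: 0.006
finger_force: 0.0
```

Run:
```python
from h import *
c=cam('wrist'); s=ctrl.get_state(); print(s['eef_pos'],s['opening'],s['time'],c['xyz'])
w=c['pixels'][...,::-1]
print('tcp px',proj(c,[s['eef_pos'],s['eef_pos']+np.array([0,0,.0187])]))
m=ctrl.mark_of('wrist','die'); print([(d['position'],d['conf']) for d in m])
c2=cam('scene'); a=proj(c2,[s['eef_pos']])[0]; print(a); a=a.astype(int)
p=c2['pixels'][a[1]-50:a[1]+50,a[0]-50:a[0]+50,::-1]; p=cv2.resize(p,(384,384),interpolation=cv2.INTER_CUBIC); cv2.drawMarker(p,(192,192),(0,0,255),0,12)
cv2.imwrite('pics/w3.png',np.hstack([w[:,90:430],p]))
```

```text
[0.48540936 0.34683201 0.06903285] 0.0013487082344972457 4.6 [0.42636818 0.38069383 0.23578413]
tcp px [[258.57974094 232.27262968]
 [258.52765072 247.12654696]]
[]
[406.84055155 214.30134815]
```

View pics/w3.png

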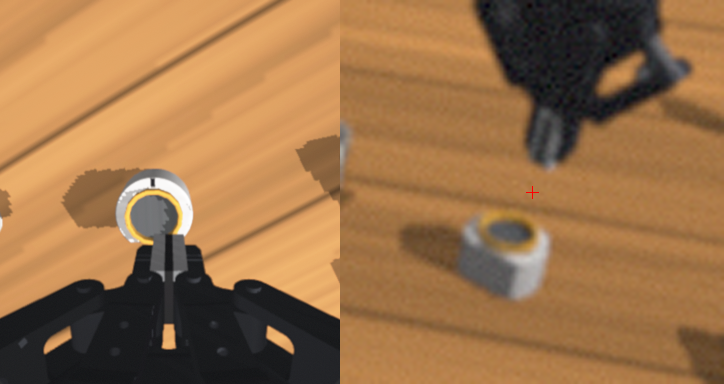

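Left (wrist): the die stands upright with its line at (152,180) and the shut tips in front at (168,240). Right (scene): the shut fingertip is at about (545,165), and the red mark for the reported TCP is well below it. The real tips therefore sit about 18 mm above the reported TCP, which explains the miss. I'll confirm that with a gentle touch on the bare bench.

Call:
inch_along(
  moves={"rows":[[0.06,0,0,0,0,0,0],[0.08,0,0.03,0,0,0,0],[0.08,0,0.064,0,0,0,0],[0.08,0,0.066,0,0,0,0],[0.08,0,0.068,0,0,0,0],[0.08,0,0.068,0,0,0,0]]},
)

```text
time: 5.45
eef_pos: [0.4179, 0.3874, 0.0037]
tcp_rot: [0.257, 0.966, 0.001, 0.001]
contact_force: [-0.6, 0.1, -0.5]
opening: -0.002
finger_force: 0.0
```

Call:
inch_along(
  moves={"rows":[[0,0,0.002,0,0,0,0],[0,0,0.004,0,0,0,0],[0,0,0.006,0,0,0,0],[0,0,0.006,0,0,0,0]]},
)

```text
time: 5.95
eef_pos: [0.4163, 0.3867, -0.0041]
tcp_rot: [0.256, 0.967, -0.0, -0.0]
contact_force: [0.4, -0.4, -0.1]
opening: 0.004
finger_force: 0.0
```

Call:
inch_along(
  moves={"rows":[[0,0,0.004,0,0,0,0],[0,0,0.008,0,0,0,0],[0,0,0.008,0,0,0,0]]},
)

```text
time: 6.32
eef_pos: [0.4161, 0.3866, -0.0125]
tcp_rot: [0.256, 0.967, -0.0, -0.0]
contact_force: [-0.1, -0.5, -0.2]
opening: 0.001
finger_force: 0.0
```

Call:
inch_along(
  moves={"rows":[[0,0,0.002,0,0,0,0],[0,0,0.002,0,0,0,0]]},
)

```text
time: 6.58
eef_pos: [0.4165, 0.3868, -0.014]
tcp_rot: [0.257, 0.967, -0.0, -0.0]
contact_force: [-0.1, -0.2, -0.3]
opening: 0.003
finger_force: 0.0
```

Call:
inch_along(
  moves={"rows":[[0,0,0.002,0,0,0,0],[0,0,0.002,0,0,0,0]]},
)

```text
time: 6.82
eef_pos: [0.4164, 0.3867, -0.016]
tcp_rot: [0.256, 0.967, -0.0, -0.0]
contact_force: [0.5, -0.6, -0.3]
opening: -0.002
finger_force: 0.0
```

Call:
inch_along(
  moves={"rows":[[0,0,0.002,0,0,0,0],[0,0,0.002,0,0,0,0]]},
)

```text
time: 7.08
eef_pos: [0.4164, 0.3867, -0.0181]
tcp_rot: [0.257, 0.967, -0.0, -0.0]
contact_force: [-0.2, 0.2, -0.3]
opening: -0.003
finger_force: 0.0
```

Call:
inch_along(
  moves={"rows":[[0,0,0.002,0,0,0,0],[0,0,0.002,0,0,0,0]]},
)

```text
time: 7.32
eef_pos: [0.4163, 0.3867, -0.0201]
tcp_rot: [0.256, 0.967, -0.0, -0.0]
contact_force: [-0.1, 0.1, -0.8]
opening: 0.004
finger_force: 0.0
```

Call:
inch_along(
  moves={"rows":[[0,0,0.002,0,0,0,0],[0,0,0.002,0,0,0,0]]},
)

```text
time: 7.58
eef_pos: [0.4164, 0.3867, -0.0221]
tcp_rot: [0.257, 0.967, -0.0, -0.0]
contact_force: [0.5, 0.1, -0.3]
opening: -0.001
finger_force: 0.0
```

Call:
inch_along(
  moves={"rows":[[0,0,0.002,0,0,0,0],[0,0,0.002,0,0,0,0]]},
)

```text
time: 7.82
eef_pos: [0.4164, 0.3867, -0.0241]
tcp_rot: [0.257, 0.967, -0.0, -0.0]
contact_force: [0.7, -0.4, -0.6]
opening: 0.001
finger_force: 0.0
```

Call:
inch_along(
  moves={"rows":[[0,0,0.003,0,0,0,0],[0,0,0.003,0,0,0,0]]},
)

```text
time: 8.07
eef_pos: [0.4168, 0.387, -0.0252]
tcp_rot: [0.256, 0.967, -0.0, -0.0]
contact_force: [-3.2, -2.5, 9.9]
opening: -0.002
finger_force: 5.0
```

Call:
inch_along(
  moves={"rows":[[0,0,0.002,0,0,0,0],[0,0,0.002,0,0,0,0]]},
)

```text
time: 8.32
eef_pos: [0.4168, 0.3871, -0.0252]
tcp_rot: [0.256, 0.967, -0.001, -0.001]
contact_force: [-8.0, -5.0, 21.0]
opening: -0.005
finger_force: 10.6
```

Run:
```python
from h import *
s=ctrl.get_state(); c2=cam('scene'); a=proj(c2,[s['eef_pos']])[0]; print(a); a=a.astype(int)
p=c2['pixels'][a[1]-60:a[1]+40,a[0]-50:a[0]+50,::-1]; p=cv2.resize(p,(500,500),interpolation=cv2.INTER_CUBIC); cv2.drawMarker(p,(250,300),(0,0,255),0,12)
cv2.imwrite('pics/s4.png',p)
```

```text
[415.68770098 230.55668286]
```

View pics/s4.png

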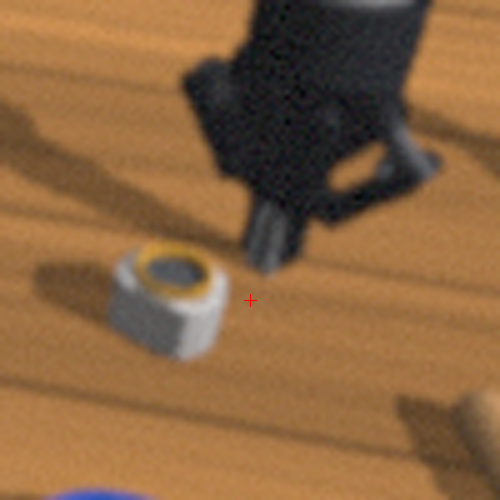

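The contact is at a reported z of −0.025 (the picture shows the tip at (268,265) on bare wood, die untouched at (170,295)). So the true tip is 25 mm behind the reported TCP when shut. Next I'll check for a sideways error and re-measure the die.

Call:
inch_along(
  moves={"rows":[[0,0,-0.05,0,0,0,0.5],[0,0,-0.1,0,0,0,1],[0,0,-0.15,0,0,0,1],[0,0,-0.15,0,0,0,1],[0,0,-0.15,0,0,0,1]]},
)

```text
time: 9.0
eef_pos: [0.416, 0.3865, 0.1205]
tcp_rot: [0.256, 0.967, -0.0, -0.0]
contact_force: [-0.5, 0.3, -0.3]
opening: 1.003
finger_force: 0.0
```

Run:
```python
from h import *
c2=cam('scene'); print('tip by scene',ray(c2,(419.7,224.0),0))
c=cam('wrist'); s=ctrl.get_state(); print(s['eef_pos'],c['xyz'],s['opening'])
a=proj(c,[[.4855,.337,.038]])[0]; print(a)
W=topview(c,.4855,.337,.038,.04,400);W2=topview(c,.4855,.337,.032,.04,400)
for im in (W,W2):
    for k in (100,200,300): im[k,::8]=(0,255,0); im[::8,k]=(0,255,0)
cv2.imwrite('pics/d2.png',np.hstack([W2,W]))
# collar fit
m=cv2.inRange(cv2.cvtColor(W,cv2.COLOR_BGR2HSV),(12,120,110),(28,255,255))
gy=cv2.morphologyEx(m,cv2.MORPH_OPEN,np.ones((3,3)))
```

```text
tip by scene [0.42059147 0.39135629 0.        ]
[0.41524735 0.38599813 0.11888942] [0.35671179 0.42019659 0.28642507] 1.0010958166570991
[248.87039318 289.7670524 ]
```

View pics/d2.png

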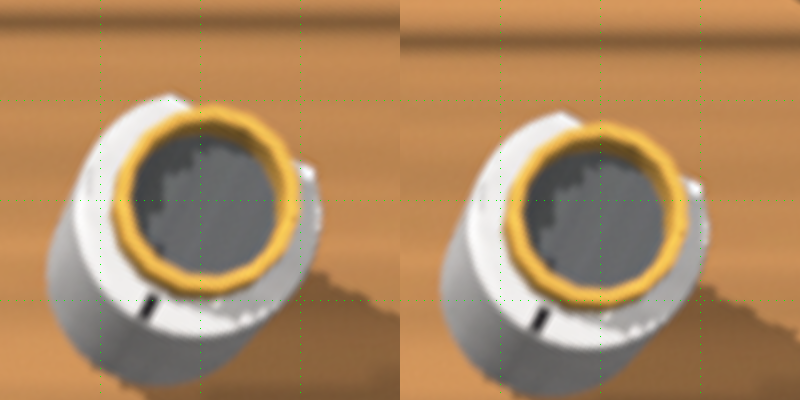

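The left panel (z = 32 mm) shows the black line at (150,307) and the flat edge from (180,95) to (305,165). In the right panel the collar centre is at (196,214). That puts the die axis at (0.483,0.338) with the flat at −28°, matching the tool's present yaw.

Call:
inch_along(
  moves={"rows":[[-0.06,-0.01,0,0,0,0,1],[-0.082,-0.01,0.03,0,0,0,1],[-0.082,-0.01,0.09,0,0,0,1],[-0.082,-0.01,0.12,0,0,0,1],[-0.082,-0.01,0.137,0,0,0,1],[-0.082,-0.01,0.137,0,0,0,1],[-0.082,-0.01,0.137,0,0,0,1]]},
  force=40,
)

```text
time: 9.98
eef_pos: [0.4839, 0.3382, -0.0145]
tcp_rot: [0.256, 0.967, 0.001, 0.001]
contact_force: [-0.5, -0.0, 1.0]
opening: 1.0
finger_force: 0.0
```

Call:
inch_along(
  moves={"rows":[[0,0,0,0,0,0,0.2],[0,0,0,0,0,0,0.2],[0,0,0,0,0,0,0.2],[0,0,0,0,0,0,0.2]]},
  force=50,
)

```text
time: 10.48
eef_pos: [0.484, 0.3381, -0.0143]
tcp_rot: [0.256, 0.967, 0.001, 0.001]
contact_force: [-0.9, 0.1, 6.1]
opening: 0.563
finger_force: 52.4
```

Gripped (opening 0.56, about 48 mm). I'll lift and stop past the holder so the wrist camera sees its mark.

Call:
inch_along(
  moves={"rows":[[0,0,-0.05,0,0,0,0.2],[0,0,-0.1,0,0,0,0.2],[-0.05,-0.03,-0.14,0,0,0,0.2],[-0.34,-0.217,-0.165,0,0,0,0.2],[-0.34,-0.217,-0.165,0,0,0,0.2],[-0.34,-0.217,-0.165,0,0,0,0.2],[-0.34,-0.217,-0.165,0,0,0,0.2],[-0.34,-0.217,-0.165,0,0,0,0.2],[-0.34,-0.217,-0.165,0,0,0,0.2],[-0.34,-0.217,-0.165,0,0,0,0.2]]},
)

```text
time: 11.72
eef_pos: [0.6709, -0.0227, 0.1482]
tcp_rot: [0.259, 0.966, -0.0, -0.0]
contact_force: [-0.6, 1.0, -1.7]
opening: 0.565
finger_force: 52.8
```

Call:
inch_along(
  moves={"rows":[[0,0,0,0,0,0,0.2],[0,0,0,0,0,0,0.2]]},
)

```text
time: 11.98
eef_pos: [0.6695, -0.0181, 0.1483]
tcp_rot: [0.256, 0.967, 0.0, -0.001]
contact_force: [-0.5, 0.3, -1.8]
opening: 0.563
finger_force: 52.8
```

Run:
```python
from h import *
c=cam('wrist'); s=ctrl.get_state(); print(s['eef_pos'],s['tcp_rot'],s['opening'],s['time'],s['qpos'])
cv2.imwrite('pics/w5raw.png',c['pixels'][...,::-1]); np.save('w5.npy',c,allow_pickle=True)
W=topview(c,.628,.007,.020,.06,400)
for k in (100,200,300): W[k,::8]=(0,255,0); W[::8,k]=(0,255,0)
cv2.imwrite('pics/w5.png',np.hstack([cv2.resize(c['pixels'][...,::-1],(400,300))[:,:],np.zeros((300,0,3),np.uint8)]))
a=np.zeros((400,800,3),np.uint8);a[:300,:400]=cv2.resize(c['pixels'][...,::-1],(400,300));a[:,400:]=W;cv2.imwrite('pics/w5.png',a)
for t in('holder','die','pad','dish'): print(t,[(d['position'],d['conf']) for d in ctrl.mark_of('wrist',t)])
```

```text
[ 0.66969068 -0.01804384  0.14863892] [ 2.55665051e-01  9.66765246e-01  3.87918834e-05 -5.81937249e-04] 0.5675475388862988 12.025 [-1.78195008e-01  3.24146547e-01  1.63737854e+00  1.84568931e-04
  1.18122147e+00 -1.23199033e+00]
holder [([0.6262, 0.009, 0.002], 0.87)]
die [([0.6703, -0.0161, 0.1637], 0.79)]
pad [([0.6341, -0.1686, 0.0004], 0.81)]
dish [([0.6176, 0.1821, -0.0015], 0.63), ([0.4309, -0.1187, -0.0012], 0.53)]
```

View pics/w5.png

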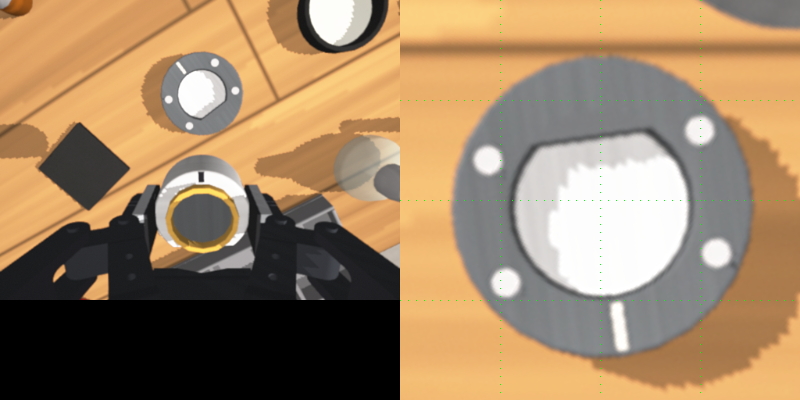

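In the right panel (0.3 mm/px) the holder centre is at (602,206), i.e. (0.626,0.006). The white line at (618,326) and the flat edge (540,145)–(650,130) both give a holder yaw of +7.8°. On the left, the die is held upright with its line at (200,177), facing the tool's +x. I'll measure its angle and offset in the hand.

Run:
```python
from h import *
c=np.load('w5.npy',allow_pickle=True).item()
zt=.1484+.0145+.032
cen=np.array([.6697,-.0181])
b=topview(c,*cen,zt+.006,.04,400); m=cv2.inRange(cv2.cvtColor(b,cv2.COLOR_BGR2HSV),(12,120,90),(35,255,255))
pts=cv2.findNonZero(m); e=cv2.fitEllipse(cv2.convexHull(pts)); print(e)
cc=cen+np.array([200-e[0][1],200-e[0][0]])*.0002; print('centre',cc)
g=cv2.cvtColor(topview(c,*cc,zt,.04,400),cv2.COLOR_BGR2GRAY).astype(float)
for a in range(130,172,2):
    v=[g[int(200-r*np.cos(np.radians(a))*5),int(200-r*np.sin(np.radians(a))*5)] for r in np.linspace(20.5,23.5,7)]
    print(a,int(np.mean(v)),end='; ')
r=R.from_quat([.2562,.9666,0,0]);print(r.inv().apply([*(cc-cen),0]))
```

```text
((167.46517944335938, 257.26690673828125), (306.92724609375, 616.5243530273438), 89.568603515625)
centre [ 0.65824662 -0.01159304]
130 189; 132 189; 134 191; 136 193; 138 195; 140 197; 142 197; 144 197; 146 197; 148 196; 150 195; 152 191; 154 186; 156 178; 158 172; 160 165; 162 161; 164 157; 166 157; 168 154; 170 154; [ 1.31727035e-02 -2.02476888e-05  0.00000000e+00]
```

Run:
```python
from h import *
c=np.load('w5.npy',allow_pickle=True).item(); im=c['pixels'].astype(int)
# dark line pixels within the bright rim near (256,226)
sub=im[218:236,235:280].sum(2); print(sub[::2,10:34:2])
r=R.from_quat([.2562,.9666,0,0])
zt=.1949
for n,uv,z in (('collar l',(212,280),zt+.006),('collar r',(306,280),zt+.006),('collar c',(259,280),zt+.006),('line',(256.6,227),zt)):
    print(n,r.inv().apply(ray(c,uv,z)-[.6697,-.0181,z]))
```

```text
[[377 415 437 460 468 484 509 502 512 526 511 497]
 [632 684 705 723 550 282 300 300 585 742 735 727]
 [753 755 755 758 626 133 138 156 633 759 756 755]
 [755 755 755 757 683 136 140 158 635 758 755 755]
 [755 755 755 757 684 136 139 156 637 759 755 756]
 [757 757 757 758 685 134 140 155 637 760 757 757]
 [757 757 757 758 722 135 136 139 574 760 757 757]
 [755 755 744 757 747 256 262 279 597 759 755 755]
 [645 634 610 753 754 714 717 728 754 759 759 757]]
collar l [ 0.00172226 -0.01768966  0.        ]
collar r [0.0017997  0.01820571 0.        ]
collar c [0.00179784 0.00025747 0.        ]
line [ 0.02108614 -0.00070148  0.        ]
```

The manual's scale: turns go in shares of 4 rad. Converting my numbers, -0.62 rad / 4 = -0.155.

Call:
inch_along(
  moves={"rows":[[0.03,0,0,0,0,-0.045,0.2],[0.0485,0,0,0,0,-0.09,0.2],[0.0485,0,0,0,0,-0.135,0.2],[0.0485,0,0.05,0,0,-0.155,0.2],[0.0485,0,0.09,0,0,-0.155,0.2],[0.0485,0,0.118,0,0,-0.155,0.2],[0.0485,0,0.118,0,0,-0.155,0.2],[0.0485,0,0.118,0,0,-0.155,0.2]]},
)

```text
time: 13.22
eef_pos: [0.6295, 0.0045, 0.0327]
tcp_rot: [-0.051, 0.999, -0.0, 0.001]
contact_force: [0.4, -0.0, -1.8]
opening: 0.562
finger_force: 52.8
```

Call:
inch_along(
  moves={"rows":[[0,0,0.01,0,0,0,0.2],[0,0,0.02,0,0,0,0.2],[0,0,0.025,0,0,0,0.2],[0,0,0.025,0,0,0,0.2]]},
)

```text
time: 13.72
eef_pos: [0.6277, 0.0046, 0.0053]
tcp_rot: [-0.051, 0.999, 0.0, -0.001]
contact_force: [0.1, -0.1, -2.5]
opening: 0.561
finger_force: 52.8
```

Call:
inch_along(
  moves={"rows":[[0,0.0018,0,0,0,0,0.2],[0,0.0018,0.003,0,0,0,0.2],[0,0.0018,0.006,0,0,0,0.2],[0,0.0018,0.008,0,0,0,0.2],[0,0.0018,0.008,0,0,0,0.2]]},
)

```text
time: 14.35
eef_pos: [0.6278, 0.0064, -0.0024]
tcp_rot: [-0.051, 0.999, 0.0, -0.0]
contact_force: [-0.4, 1.1, -2.7]
opening: 0.562
finger_force: 52.8
```

Call:
inch_along(
  moves={"rows":[[0,0,0.002,0,0,0,0.2],[0,0,0.002,0,0,0,0.2]]},
)

```text
time: 14.6
eef_pos: [0.6278, 0.0063, -0.0043]
tcp_rot: [-0.051, 0.999, 0.0, -0.0]
contact_force: [-1.2, -0.3, -2.0]
opening: 0.563
finger_force: 52.7
```

Call:
inch_along(
  moves={"rows":[[0,0,0.002,0,0,0,0.2],[0,0,0.002,0,0,0,0.7],[0,0,0.002,0,0,0,0.85],[0,0,0.002,0,0,0,0.85],[0,0,-0.03,0,0,0,0.9],[0,0,-0.08,0,0,0,1],[0.05,0,-0.12,0,0,0,1],[0.05,0,-0.12,0,0,0,1],[0.05,0,-0.12,0,0,0,1]]},
)

```text
time: 15.72
eef_pos: [0.5787, 0.0012, 0.1162]
tcp_rot: [-0.05, 0.999, -0.0, 0.001]
contact_force: [-1.2, 0.5, 0.3]
opening: 1.005
finger_force: 0.0
```

Run:
```python
from h import *
c=cam('wrist'); s=ctrl.get_state(); print(s['eef_pos'],s['qpos'],s['time'])
np.save('w6.npy',c,allow_pickle=True)
for n,cc in (('wrist',c),('top',cam('top')),('scene',cam('scene'))):
  for t in('die','holder','punch','jar','block','pad','dish'): print(n,t,[(np.round(d['position'],4),round(d['conf'],2)) for d in ctrl.mark_of(n,t)])
W=topview(c,.627,.006,.040,.05,400)
for k in (100,200,300): W[k,::8]=(0,255,0); W[::8,k]=(0,255,0)
a=np.zeros((400,800,3),np.uint8);a[:300,:400]=cv2.resize(c['pixels'][...,::-1],(400,300));a[:,400:]=W;cv2.imwrite('pics/w6.png',a)
```

```text
[0.57844678 0.00127018 0.11524221] [-1.73168724e-01  1.68182057e-01  1.89200495e+00  8.32890365e-05
  1.08210959e+00 -1.84508374e+00] 15.775
wrist die [(array([0.6288, 0.0066, 0.0078]), 0.78)]
wrist holder [(array([ 0.6327, -0.1714, -0.0014]), 0.69)]
wrist punch [(array([0.4363, 0.1118, 0.0041]), 0.66)]
wrist jar []
wrist block []
wrist pad [(array([ 6.318e-01, -1.706e-01,  1.000e-04]), 0.58)]
wrist dish [(array([6.200e-01, 1.813e-01, 6.000e-04]), 0.96)]
top die [(array([0.4272, 0.2156, 0.0012]), 0.2)]
top holder []
top punch []
top jar [(array([ 0.4386, -0.1178,  0.0031]), 0.63)]
top block [(array([ 4.909e-01, -3.382e-01,  2.000e-04]), 0.91)]
top pad [(array([ 0.2402, -0.336 ,  0.0019]), 0.85), (array([ 0.6318, -0.1636, -0.002 ]), 0.6)]
top dish [(array([0.6759, 0.3212, 0.0034]), 0.8), (array([6.208e-01, 1.839e-01, 1.000e-04]), 0.66)]
scene die [(array([0.6291, 0.0092, 0.0096]), 0.74), (array([ 0.629 ,  0.0046, -0.0027]), 0.5)]
scene holder [(array([ 0.6268,  0.0091, -0.0048]), 0.75)]
scene punch [(array([0.4416, 0.1124, 0.0022]), 0.7)]
scene jar [(array([ 4.327e-01, -1.203e-01, -3.000e-04]), 0.5)]
scene block [(array([ 0.4877, -0.336 , -0.002 ]), 0.53)]
scene pad [(array([ 0.6304, -0.1674,  0.0009]), 0.7), (array([ 0.44  , -0.215 , -0.0019]), 0.66), (array([ 0.2438, -0.3386, -0.0005]), 0.64)]
scene dish [(array([0.617 , 0.1786, 0.0016]), 0.87), (array([0.6745, 0.3258, 0.0008]), 0.86)]
```

View pics/w6.png

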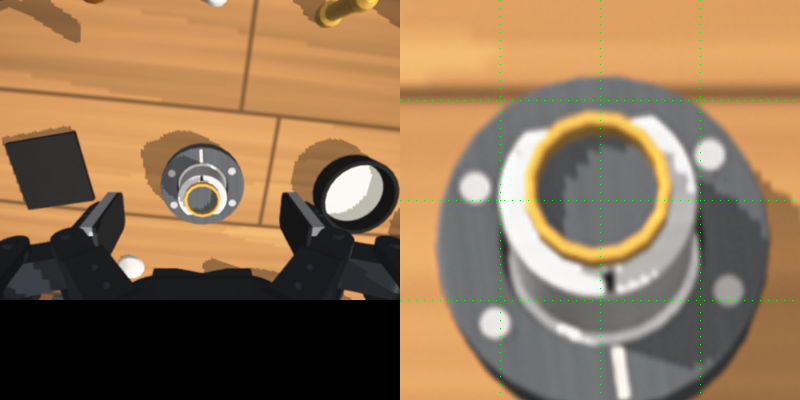

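The die sits home: in the right panel its black line at (610,282) lines up with the white line at (620,365), and the model's die origin height is 8 mm. The collar centre (600,188) works out to (0.627,0.006). Next is the punch, at about (0.440,0.111).

Call:
inch_along(
  moves={"rows":[[0.06,0.06,0,0,0,0,1],[0.127,0.123,0,0,0,0,0.7],[0.127,0.123,0,0,0,0,0.7],[0.127,0.123,0,0,0,0,0.7],[0.127,0.123,0,0,0,0,0.7]]},
)

```text
time: 17.55
eef_pos: [0.4403, 0.1108, 0.1167]
tcp_rot: [-0.051, 0.999, -0.0, 0.001]
contact_force: [-0.4, 0.4, 0.3]
opening: 0.702
finger_force: 0.0
```

Run:
```python
from h import *
for i in range(3):
    c=cam('wrist'); s=ctrl.get_state(); 
    print(s['eef_pos'],s['time'],[(np.round(d['position'],4),round(d['conf'],2)) for d in ctrl.mark_of('wrist','punch')])
m=ctrl.masks_of('wrist','punch')
for d in m[:2]:
    ys,xs=np.where(d['region']); print(d['conf'],xs.min(),xs.max(),ys.min(),ys.max())
    k=ys<ys.min()+8; print('foot end?',xs[k].mean(),ys.min())
    for z in (0,.012,.065,.075): print(z,proj(c,[[.44,.111,z]]))
```

```text
[0.44078292 0.11041299 0.11677086] 17.6 [(array([0.4375, 0.1084, 0.0042]), 0.93)]
[0.44083606 0.11014598 0.11654276] 17.7 [(array([0.4365, 0.1097, 0.0027]), 0.71)]
[0.44048812 0.11016252 0.11625449] 17.8 [(array([0.4372, 0.1114, 0.0006]), 0.79), (array([0.6275, 0.005 , 0.0083]), 0.71)]
0.91 247 275 165 214
foot end? 260.5804195804196 165
0 [[259.44905924 179.89406409]]
0.012 [[259.49806524 183.25867418]]
0.065 [[259.7735961  202.19177956]]
0.075 [[259.83992301 206.75348739]]
0.54 0 10 308 336
foot end? 1.4230769230769231 308
0 [[259.44905924 179.89406409]]
0.012 [[259.49806524 183.25867418]]
0.065 [[259.7735961  202.19177956]]
0.075 [[259.83992301 206.75348739]]
```

Call:
inch_along(
  moves={"rows":[[0.001,0,0.05,0,0,0,0.7],[0.001,0,0.09,0,0,0,0.7],[0.001,0,0.115,0,0,0,0.7],[0.001,0,0.1265,0,0,0,0.7],[0.001,0,0.1265,0,0,0,0.7],[0.001,0,0.1265,0,0,0,0],[0.001,0,0.1265,0,0,0,0],[0.001,0,0.1265,0,0,0,0],[0.001,0,0.1265,0,0,0,0]]},
  force=40,
)

```text
time: 19.02
eef_pos: [0.4396, 0.1107, -0.0093]
tcp_rot: [-0.051, 0.999, -0.0, 0.001]
contact_force: [-1.6, -0.8, 6.5]
opening: 0.184
finger_force: 38.0
```

Call:
inch_along(
  moves={"rows":[[0,0,0,0,0,0,0],[0,0,-0.05,0,0,0,0],[0,0,-0.1,0,0,0,0],[0,0,-0.1,0,0,0,0]]},
)

```text
time: 19.52
eef_pos: [0.442, 0.1108, 0.0938]
tcp_rot: [-0.051, 0.999, -0.0, 0.005]
contact_force: [0.3, -0.5, -0.8]
opening: 0.178
finger_force: 38.3
```

Call:
inch_along(
  moves={"rows":[[-0.05,-0.035,0,0,0,0,0],[-0.11,-0.08,0,0,0,0,0],[-0.16,-0.11,0,0,0,0,0],[-0.176,-0.123,0,0,0,0,0],[-0.176,-0.123,0.01,0,0,0,0],[-0.176,-0.123,0.025,0,0,0,0],[-0.176,-0.123,0.025,0,0,0,0],[-0.176,-0.123,0.025,0,0,0,0]]},
)

```text
time: 20.52
eef_pos: [0.6252, 0.0068, 0.0642]
tcp_rot: [-0.051, 0.999, 0.0, -0.001]
contact_force: [0.1, 0.8, -1.0]
opening: 0.187
finger_force: 38.2
```

Run:
```python
from h import *
c=cam('wrist'); s=ctrl.get_state(); print(s['eef_pos'],s['tcp_rot'],s['opening'],s['time'])
print([(np.round(d['position'],4),round(d['conf'],2)) for d in ctrl.mark_of('wrist','punch')],[(np.round(d['position'],4),round(d['conf'],2)) for d in ctrl.mark_of('wrist','die')])
b=s['eef_pos']; print('punch base exp',proj(c,[[b[0],b[1],b[2]+.01],[.627,.0063,.046]]))
w=c['pixels'][150:320,170:350,::-1]; w=cv2.resize(w,None,fx=2.3,fy=2.3,interpolation=cv2.INTER_CUBIC)
c2=cam('scene'); a=proj(c2,[[.627,.006,.05]])[0].astype(int)
p=cv2.resize(c2['pixels'][a[1]-55:a[1]+30,a[0]-42:a[0]+43,::-1],(391,391),interpolation=cv2.INTER_CUBIC)
cv2.imwrite('pics/p1.png',np.hstack([w[:391,:405],p]))
```

```text
[0.62581991 0.00666671 0.06489724] [-5.09701592e-02  9.98700165e-01 -2.75290758e-05  1.49521406e-04] 0.18091037765966428 20.575
[(array([0.621 , 0.0064, 0.0784]), 0.92)] []
punch base exp [[258.00241775 240.99810442]
 [257.18879608 222.78066622]]
```

View pics/p1.png

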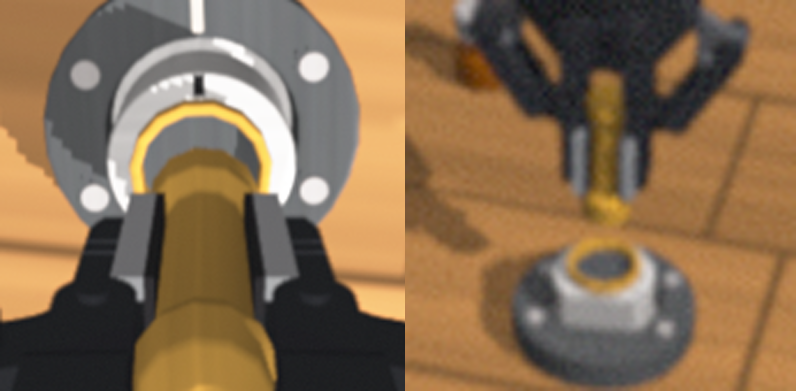

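The punch is upright in the pads (shank centre x≈203 left panel, foot's near edge y≈150), with the collar at (201,160). I'll compute the offset between them.

Run:
```python
from h import *
c=cam('wrist'); s=ctrl.get_state(); z=s['eef_pos'][2]; print(s['eef_pos'])
for zb in (z+.010,z+.013): print('punch',ray(c,(258.2,215.2),zb)+[.012,0,0])
print('collar',ray(c,(257.4,194.8),.046)+[.0185,0,0], 'sides',ray(c,(170+131/2.3,150+165/2.3),.046),ray(c,(170+271/2.3,150+165/2.3),.046))
```

```text
[0.62650219 0.00620811 0.06542103]
punch [0.62566699 0.00484436 0.07542103]
punch [0.62461035 0.00473684 0.07842103]
collar [0.63021134 0.00416752 0.046     ] sides [ 0.62998288 -0.01199662  0.046     ] [0.62630386 0.02368273 0.046     ]
```

Call:
inch_along(
  moves={"rows":[[-0.0035,0.0007,0,0,0,0,0],[-0.0035,0.0007,0.01,0,0,0,0],[-0.0035,0.0007,0.018,0,0,0,0],[-0.0035,0.0007,0.022,0,0,0,0],[-0.0035,0.0007,0.022,0,0,0,0]]},
)

```text
time: 21.4
eef_pos: [0.629, 0.0072, 0.0417]
tcp_rot: [-0.051, 0.999, 0.0, -0.001]
contact_force: [-0.0, -0.2, -1.5]
opening: 0.181
finger_force: 38.2
```

Call:
inch_along(
  moves={"rows":[[0,0,0.003,0,0,0,0],[0,0,0.006,0,0,0,0],[0,0,0.006,0,0,0,0]]},
)

```text
time: 21.78
eef_pos: [0.6294, 0.0072, 0.0364]
tcp_rot: [-0.051, 0.999, 0.0, -0.0]
contact_force: [0.9, -0.1, -1.3]
opening: 0.182
finger_force: 38.2
```

Call:
inch_along(
  moves={"rows":[[0,0,0.003,0,0,0,0],[0,0,0.003,0,0,0,0]]},
)

```text
time: 22.02
eef_pos: [0.6293, 0.0072, 0.0333]
tcp_rot: [-0.051, 0.999, 0.0, -0.0]
contact_force: [-0.3, 0.3, -1.1]
opening: 0.179
finger_force: 38.2
```

Call:
inch_along(
  moves={"rows":[[0,0,0.0015,0,0,0,0],[0,0,0.0015,0,0,0,0]]},
)

```text
time: 22.28
eef_pos: [0.6295, 0.0072, 0.032]
tcp_rot: [-0.051, 0.999, 0.0, -0.0]
contact_force: [0.4, -0.1, -1.2]
opening: 0.182
finger_force: 38.2
```

Call:
inch_along(
  moves={"rows":[[0,0,0.0015,0,0,0,0],[0,0,0.0015,0,0,0,0]]},
)

```text
time: 22.52
eef_pos: [0.6297, 0.0071, 0.0308]
tcp_rot: [-0.051, 0.999, -0.0, 0.0]
contact_force: [0.5, 0.4, -0.2]
opening: 0.178
finger_force: 38.3
```

Call:
inch_along(
  moves={"rows":[[0,0,0.001,0,0,0,0],[0,0,0.001,0,0,0,0.3],[0,0,0.001,0,0,0,0.6],[0,0,0.001,0,0,0,0.8],[0,0,0.001,0,0,0,0.8],[0,0,-0.05,0,0,0,0.8],[0,0,-0.1,0,0,0,1],[0.05,0,-0.12,0,0,0,1],[0.05,0,-0.12,0,0,0,1]]},
)

```text
time: 23.65
eef_pos: [0.5784, 0.0021, 0.1523]
tcp_rot: [-0.05, 0.999, -0.0, 0.001]
contact_force: [0.4, -0.8, 0.6]
opening: 0.999
finger_force: 0.0
```

Run:
```python
from h import *
for n in ('wrist','scene'):
    c=cam(n)
    for t in ('punch','die'): print(n,t,[(np.round(d['position'],4),round(d['conf'],2)) for d in ctrl.mark_of(n,t)])
    if n=='wrist':
        for d in ctrl.masks_of('wrist','punch')[:1]:
            ys,xs=np.where(d['region']); print(xs.min(),xs.max(),ys.min(),ys.max()); print(proj(c,[[.6285,.0066,.040],[.6285,.0066,.115]]))
s=ctrl.get_state();print(s['eef_pos'],s['time'])
```

```text
wrist punch [(array([0.6274, 0.0015, 0.0415]), 0.66)]
wrist die [(array([0.6291, 0.0071, 0.0062]), 0.74)]
245 273 224 285
[[257.64728377 236.21798298]
 [257.40712507 279.60334936]]
scene punch [(array([ 4.340e-01, -1.171e-01,  1.000e-04]), 0.71), (array([0.629 , 0.0042, 0.0408]), 0.51)]
scene die [(array([0.6311, 0.0099, 0.0132]), 0.61)]
[0.5801453  0.00211617 0.14970802] 24.0
```

The punch stands upright in the collar (origin z≈41 mm). Now I'll view the block and the pad together.

Call:
inch_along(
  moves={"rows":[[0.065,-0.247,0,0,0,0,1],[0.065,-0.247,0,0,0,0,1],[0.065,-0.247,0,0,0,0,1],[0.065,-0.247,0,0,0,0,1],[0.065,-0.247,0,0,0,0,1],[0.065,-0.247,0,0,0,0,1]]},
)

```text
time: 24.75
eef_pos: [0.5401, -0.2503, 0.1499]
tcp_rot: [-0.05, 0.999, 0.001, -0.0]
contact_force: [-1.1, 0.4, -0.3]
opening: 1.0
finger_force: 0.0
```

Add to h.py:
```python
def rect(c,name,near,z,half=.08,cam='wrist'):
    "mask -> rectified plane z -> minAreaRect: centre, size mm, yaw deg (mod 90)"
    best=None
    for d in ctrl.masks_of(cam,name):
        m=d['region'].astype(np.uint8)*255
        w=topview({**c,'pixels':np.dstack([m]*3)},*near,z,half,640)[...,0]>127
        if w.sum()>500 and (best is None or w.sum()>best.sum()): best=w
    if best is None: return None
    cn=max(cv2.findContours(best.astype(np.uint8),0,1)[0],key=cv2.contourArea)
    (u,v),sz,a=cv2.minAreaRect(cn); k=2*half/639
    return np.array(near)+np.array([319.5-v,319.5-u])*k,np.array(sz)*k*1e3,(-a)%90
```

Run:
```python
from h import *
c=cam('wrist','w8.png'); s=ctrl.get_state(); print(s['eef_pos'],s['qpos'])
print('block top',rect(c,'block',(.489,-.337),.022)); print('pad',rect(c,'pad',(.631,-.167),.008))
np.save('w8.npy',c,allow_pickle=True)
for t in ('block','pad'): print([(np.round(d['position'],4),round(d['conf'],2)) for d in ctrl.mark_of('wrist',t)])
b=topview(c,.489,-.337,.022,.05,400); p=topview(c,.631,-.167,.008,.065,400)
for W in (b,p):
    for k in (100,200,300): W[k,::8]=(0,255,0); W[::8,k]=(0,255,0)
cv2.imwrite('pics/bp.png',np.hstack([b,p]))
```

```text
[ 0.54023572 -0.24941363  0.14997862] [-6.03138587e-01  1.64812082e-01  1.82708526e+00  5.22667567e-04
  1.15099253e+00 -2.27561114e+00]
block top (array([ 0.48625369, -0.33757558]), array([50.3503055 , 53.85046062]), 20.725555419921875)
pad (array([ 0.62960406, -0.1696336 ]), array([88.10374181, 85.5964749 ]), 14.820350646972656)
[(array([ 0.4866, -0.3417,  0.0005]), 0.73)]
[(array([ 0.6302, -0.1677,  0.0016]), 0.9)]
```

View pics/bp.png

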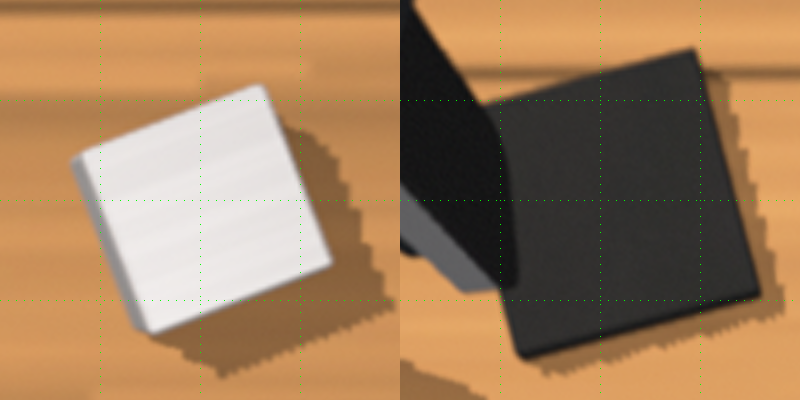

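Left panel (0.25 mm/px): block top corners (262,85), (332,263), (148,334), (82,152). That gives a centre at (0.487,−0.3385) and yaw 21°. Right panel (0.325 mm/px): pad corners (694,48), (758,288) and (517,349) give a centre near (0.6307,−0.168) and yaw 15°. Both sizes match.

Scaled: -0.262 rad / 4 = -0.0655.

Call:
inch_along(
  moves={"rows":[[0.03,-0.04,0,0,0,-0.0325,1],[0.062,-0.083,0,0,0,-0.0655,1],[0.062,-0.083,0.05,0,0,-0.0655,1],[0.062,-0.083,0.1,0,0,-0.0655,1],[0.062,-0.083,0.14,0,0,-0.0655,1],[0.062,-0.083,0.16,0,0,-0.0655,1],[0.062,-0.083,0.17,0,0,-0.0655,1],[0.062,-0.083,0.17,0,0,-0.0655,1]]},
  force=60,
)

```text
time: 26.0
eef_pos: [0.4874, -0.3392, -0.0188]
tcp_rot: [-0.181, 0.984, -0.0, 0.0]
contact_force: [0.4, 0.2, 0.4]
opening: 0.995
finger_force: 0.0
```

Call:
inch_along(
  moves={"rows":[[0,0,0,0,0,0,1],[0,0,0,0,0,0,0.3],[0,0,0,0,0,0,0.3],[0,0,0,0,0,0,0.3],[0,0,0,0,0,0,0.3]]},
)

```text
time: 26.62
eef_pos: [0.4875, -0.3398, -0.0182]
tcp_rot: [-0.181, 0.984, -0.001, 0.001]
contact_force: [0.8, 0.0, 6.4]
opening: 0.567
finger_force: 65.4
```

Scaled: 0.1 rad / 4 = 0.025.

Call:
inch_along(
  moves={"rows":[[0,0,-0.04,0,0,0,0.3],[0,0,-0.09,0,0,0,0.3],[-0.05,0.02,-0.13,0,0,0.025,0.3],[-0.1,0.04,-0.148,0,0,0.025,0.3],[-0.15,0.06,-0.148,0,0,0.025,0.3],[-0.2,0.08,-0.148,0,0,0.025,0.3],[-0.25,0.095,-0.148,0,0,0.025,0.3],[-0.27,0.102,-0.148,0,0,0.025,0.3],[-0.27,0.102,-0.148,0,0,0.025,0.3],[-0.27,0.102,-0.148,0,0,0.025,0.3]]},
)

```text
time: 27.88
eef_pos: [0.7015, -0.1486, 0.1274]
tcp_rot: [-0.131, 0.991, 0.0, -0.001]
contact_force: [-0.9, -0.2, -3.6]
opening: 0.569
finger_force: 64.5
```

Run:
```python
from h import *
c=cam('wrist','w9.png'); c=cam('wrist'); s=ctrl.get_state(); print(s['eef_pos'],s['tcp_rot'],s['opening'],s['time'])
near=(.631,-.167); k=.13/639
g=cv2.cvtColor(topview(c,*near,.008,.065,640),cv2.COLOR_BGR2GRAY)
b=topview(c,*near,.008,.065,400)
for q in (100,200,300): b[q,::8]=(0,255,0); b[::8,q]=(0,255,0)
cv2.imwrite('pics/pad2.png',np.hstack([b,cv2.resize(c['pixels'][...,::-1],(400,300)).repeat(1,0) if 0 else cv2.copyMakeBorder(cv2.resize(c['pixels'][...,::-1],(400,300)),0,100,0,0,0)]))
print('pad',rect(c,'pad',near,.008))
for t in ('block','pad'): print([(np.round(d['position'],4),round(d['conf'],2)) for d in ctrl.mark_of('wrist',t)])
print('block bottom corners px (exp)',proj(c,[s['eef_pos']+np.array([0,0,.0185+.022])]))
```

```text
[ 0.70175889 -0.14901659  0.12814253] [-1.30379089e-01  9.91463982e-01  1.22912289e-04 -6.71049408e-04] 0.5689680121764494 27.975
pad (array([ 0.631711  , -0.16870731]), array([85.03045836, 85.80512917]), 15.149215698242188)
[(array([ 0.6998, -0.1482,  0.1466]), 0.97)]
[(array([ 6.331e-01, -1.713e-01,  4.000e-04]), 0.72)]
block bottom corners px (exp) [[258.20309104 269.32198877]]
```

View pics/pad2.png

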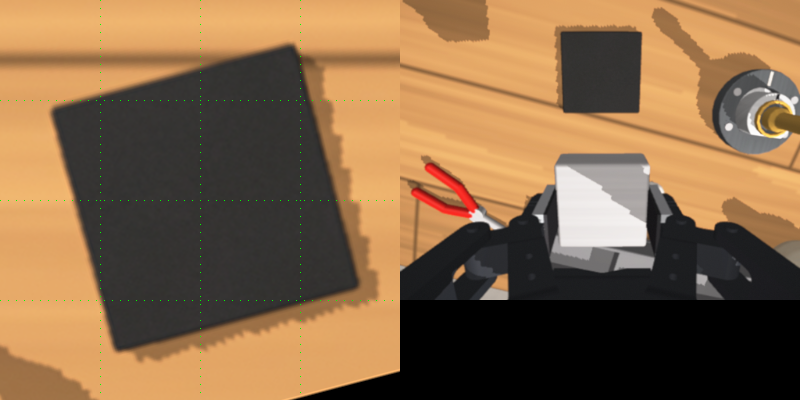

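In the left panel the pad is fully seen: corners (293,46), (358,287), (117,350), (53,108). That gives a centre at (0.6317,−0.1687) and yaw 15.1°. On the right, the block is held flat, with top corners (557,165), (649,165), (648,247), (557,246). I'll work out its offset in the hand.

Run:
```python
from h import *
c=cam('wrist'); s=ctrl.get_state(); r=R.from_quat([-.1305,.9914,0,0]); z=.1275+.0185+.022
P=np.array([ray(c,(u/.78125,v/.78125),z) for u,v in((157,165),(249,165),(248,247),(157,246))])
print(P); e=[.7017,-.149,z]; print('in tool mm',(r.inv().apply(P-e)*1e3).round(1), 'centre',r.inv().apply(P.mean(0)-e)*1e3, P.mean(0))
print('rect',rect(c,'block',(.70,-.149),z))
```

```text
[[ 0.68430674 -0.17755092  0.168     ]
 [ 0.67205431 -0.1320014   0.168     ]
 [ 0.71892912 -0.11732667  0.168     ]
 [ 0.73166545 -0.16728454  0.168     ]]
in tool mm [[ 24.2 -23.1   0. ]
 [ 24.2  24.1   0. ]
 [-24.8  26.1   0. ]
 [-24.2 -25.4   0. ]] centre [-0.15638946  0.43341131  0.        ] [ 0.7017389  -0.14854088  0.168     ]
rect (array([ 0.69894559, -0.1499484 ]), array([55.71208828, 50.07671517]), 15.068489074707031)
```

Call:
inch_along(
  moves={"rows":[[0.04,-0.001,0,0,0,0,0.3],[0.0727,-0.001,0.03,0,0,0,0.3],[0.0727,-0.001,0.08,0,0,0,0.3],[0.0727,-0.001,0.115,0,0,0,0.3],[0.0727,-0.001,0.13,0,0,0,0.3],[0.0727,-0.001,0.134,0,0,0,0.3],[0.0727,-0.001,0.134,0,0,0,0.3],[0.0727,-0.001,0.134,0,0,0,0.3]]},
)

```text
time: 29.22
eef_pos: [0.6346, -0.1682, -0.0033]
tcp_rot: [-0.131, 0.991, -0.001, 0.002]
contact_force: [-0.4, -0.4, -4.4]
opening: 0.572
finger_force: 64.4
```

Call:
inch_along(
  moves={"rows":[[0,0,0.002,0,0,0,0.3],[0,0,0.002,0,0,0,0.3]]},
)

```text
time: 29.48
eef_pos: [0.6331, -0.1677, -0.007]
tcp_rot: [-0.131, 0.991, -0.0, 0.0]
contact_force: [-0.4, 0.3, -3.0]
opening: 0.563
finger_force: 64.4
```

Call:
inch_along(
  moves={"rows":[[0.0016,-0.0006,0,0,0,0,0.3],[0.0016,-0.0006,0.001,0,0,0,0.3],[0.0016,-0.0006,0.001,0,0,0,0.3]]},
)

```text
time: 29.85
eef_pos: [0.6315, -0.1686, -0.0085]
tcp_rot: [-0.131, 0.991, 0.0, -0.0]
contact_force: [0.1, -0.6, -3.4]
opening: 0.564
finger_force: 64.4
```

Call:
inch_along(
  moves={"rows":[[0,0,0.0015,0,0,0,0.3],[0,0,0.0015,0,0,0,0.3]]},
)

```text
time: 30.1
eef_pos: [0.6316, -0.1686, -0.01]
tcp_rot: [-0.131, 0.991, 0.0, -0.0]
contact_force: [0.2, 0.4, -3.7]
opening: 0.566
finger_force: 64.5
```

Call:
inch_along(
  moves={"rows":[[0,0,0.001,0,0,0,0.3],[0,0,0.001,0,0,0,0.3]]},
)

```text
time: 30.35
eef_pos: [0.6317, -0.1687, -0.0102]
tcp_rot: [-0.131, 0.991, -0.0, -0.0]
contact_force: [-1.7, 1.3, 1.9]
opening: 0.565
finger_force: 65.0
```

Call:
inch_along(
  moves={"rows":[[0,0,0.001,0,0,0,0.3],[0,0,0.001,0,0,0,0.3]]},
)

```text
time: 30.6
eef_pos: [0.6317, -0.1687, -0.0102]
tcp_rot: [-0.131, 0.991, 0.0, -0.0]
contact_force: [-5.2, 2.1, 7.2]
opening: 0.566
finger_force: 65.6
```

Call:
inch_along(
  moves={"rows":[[0,0,-0.001,0,0,0,0.5],[0,0,-0.001,0,0,0,0.8],[0,0,-0.001,0,0,0,1],[0,0,-0.001,0,0,0,1],[0,0,-0.05,0,0,0,1],[0,0,-0.1,0,0,0,1],[-0.03,0,-0.15,0,0,0,1],[-0.03,0,-0.15,0,0,0,1],[-0.03,0,-0.15,0,0,0,1]]},
)

```text
time: 31.72
eef_pos: [0.6602, -0.1607, 0.1375]
tcp_rot: [-0.131, 0.991, 0.0, -0.0]
contact_force: [0.2, -0.1, -0.4]
opening: 1.0
finger_force: 0.0
```

Run:
```python
from h import *
for i in range(2):
    c=cam('wrist'); s=ctrl.get_state(); 
    print('block',rect(c,'block',(.6317,-.1687),.030),'pad',rect(c,'pad',(.6317,-.1687),.008),[(np.round(d['position'],4),round(d['conf'],2)) for d in ctrl.mark_of('wrist','block')])
print(s['eef_pos'],c['xyz'],s['time'])
W=cv2.cvtColor(topview(c,.6317,-.1687,.030,.05,400),cv2.COLOR_BGR2GRAY)
m=(W>110).astype(np.uint8); cn=max(cv2.findContours(m,0,1)[0],key=cv2.contourArea); (u,v),sz,a=cv2.minAreaRect(cn); print('bright',.6317+(199.5-v)*.00025,-.1687+(199.5-u)*.00025,np.array(sz)*.25,-a%90, cv2.approxPolyDP(cn,12,True)[:,0].tolist())
```

```text
block (array([ 0.6308682 , -0.16904747]), array([51.51623936, 49.88071113]), 15.851936340332031) pad (array([ 0.63183687, -0.16840326]), array([85.3727672 , 84.36141371]), 15.058059692382812) [(array([ 0.6336, -0.1712,  0.0107]), 0.61)]
block (array([ 0.63119819, -0.16892308]), array([52.11721119, 51.84688371]), 15.17291259765625) pad (array([ 0.63151182, -0.16854569]), array([85.76071009, 84.39953632]), 15.236251831054688) [(array([0.6251, 0.0055, 0.0415]), 0.69)]
[ 0.65933239 -0.16063065  0.13599574] [ 0.59387416 -0.17874323  0.3028052 ] 31.975
bright 0.6312519256591798 -0.16864038009643553 [49.99230576 49.81689453] 15.255119323730469 [[268, 84], [81, 133], [131, 319], [318, 269]]
```

The block is within 0.5 mm and 0.2° of the pad. Now the jar: I'll turn the tool about 100° so the fingers close along world x.

Scaled: 1.75 rad / 4 = 0.4375.

Call:
inch_along(
  moves={"rows":[[0.03,0.015,0,0,0,0.045,1],[0.06,0.03,0,0,0,0.09,1],[0.09,0.045,0,0,0,0.135,1],[0.12,0.06,0,0,0,0.18,1],[0.15,0.075,0,0,0,0.225,1],[0.18,0.09,0,0,0,0.27,1],[0.206,0.099,0,0,0,0.315,1],[0.206,0.099,0,0,0,0.36,1],[0.206,0.099,0,0,0,0.4,1],[0.206,0.099,0,0,0,0.4375,0.7]]},
)

```text
time: 33.38
eef_pos: [0.4358, -0.1189, 0.1383]
tcp_rot: [0.679, 0.734, 0.0, 0.0]
contact_force: [-0.4, -0.7, 0.7]
opening: 0.816
finger_force: 0.0
```

Call:
inch_along(
  moves={"rows":[[0,0,0,0,0,0,0.7],[0,0,0,0,0,0,0.7]]},
)

```text
time: 33.62
eef_pos: [0.4359, -0.1189, 0.1381]
tcp_rot: [0.676, 0.737, -0.0, 0.0]
contact_force: [-0.2, 0.2, 0.2]
opening: 0.702
finger_force: 0.0
```

Add to h.py:
```python
def disc(c,name,near,z,half=.06,cam='wrist'):
    out=[]
    for d in ctrl.masks_of(cam,name):
        m=d['region'].astype(np.uint8)*255
        w=(topview({**c,'pixels':np.dstack([m]*3)},*near,z,half,640)[...,0]>127).astype(np.uint8)
        cs=cv2.findContours(w,0,1)[0]
        if not cs: continue
        cn=max(cs,key=cv2.contourArea)
        if cv2.contourArea(cn)<500: continue
        (u,v),r=cv2.minEnclosingCircle(cn); k=2*half/639; x,y,ww,hh=cv2.boundingRect(cn)
        out.append((round(d['conf'],2),near[0]+(319.5-v)*k,near[1]+(319.5-u)*k,r*k*1e3,'x',near[0]+(319.5-y)*k,near[0]+(319.5-y-hh)*k,'y',near[1]+(319.5-x)*k,near[1]+(319.5-x-ww)*k))
    return out
```

Run:
```python
from h import *
np.set_printoptions(precision=4,suppress=True)
c=cam('wrist'); s=ctrl.get_state(); print(s['eef_pos'],s['tcp_rot'],s['qpos'],c['xyz'],s['time'])
print([(np.round(d['position'],4),round(d['conf'],2)) for d in ctrl.mark_of('wrist','jar')])
for z in (.05,0): print(disc(c,'jar',(.4355,-.118),z))
```

```text
[ 0.4359 -0.1189  0.1381] [ 0.6762  0.7367 -0.      0.    ] [-0.4914 -0.1522  2.1691 -0.      1.1248 -0.5771] [ 0.4303 -0.0508  0.3051] 33.675
[(array([ 0.4301, -0.1187, -0.0022]), 0.78)]
[(0.71, 0.43465492957746477, -0.1151830985915493, 19.869103946596244, 'x', 0.45099295774647885, 0.4190680751173709, 'y', -0.09537089201877934, -0.13518309859154928)]
[(0.71, 0.4355, -0.12776525821596244, 23.822782274702902, 'x', 0.4551244131455399, 0.41700234741784037, 'y', -0.1040093896713615, -0.15170892018779342)]
```

Call:
inch_along(
  moves={"rows":[[0,0,0.06,0,0,0,0.75],[0,0,0.1,0,0,0,0.75],[0,0,0.125,0,0,0,0.75],[0,0,0.138,0,0,0,0.75],[0,0,0.138,0,0,0,0.75],[0,0,0.138,0,0,0,0.1],[0,0,0.138,0,0,0,0.1],[0,0,0.138,0,0,0,0.1],[0,0,0.138,0,0,0,0.1]]},
  force=25,
)

```text
time: 34.95
eef_pos: [0.437, -0.1195, 0.0014]
tcp_rot: [0.677, 0.736, 0.0, 0.001]
contact_force: [-0.7, 0.4, 6.2]
opening: 0.366
finger_force: 24.7
```

Call:
inch_along(
  moves={"rows":[[0,0,0,0,0,0,0.1],[0,0,0,0,0,0,0.1]]},
)

```text
time: 35.2
eef_pos: [0.437, -0.1195, 0.0014]
tcp_rot: [0.677, 0.736, 0.0, 0.001]
contact_force: [-0.9, -0.2, 6.4]
opening: 0.364
finger_force: 24.7
```

Call:
inch_along(
  moves={"rows":[[0,0,-0.05,0,0,0,0.1],[0,0,-0.1,0,0,0,0.1],[0.02,0.02,-0.15,0,0,0,0.1],[0.06,0.062,-0.15,0,0,0,0.1],[0.1,0.103,-0.15,0,0,0,0.1],[0.14,0.145,-0.15,0,0,0,0.1],[0.18,0.186,-0.15,0,0,0,0.1],[0.197,0.2035,-0.15,0,0,0,0.1],[0.197,0.2035,-0.15,0,0,0,0.1],[0.197,0.2035,-0.15,0,0,0,0.1]]},
)

```text
time: 36.45
eef_pos: [0.6213, 0.094, 0.1493]
tcp_rot: [0.677, 0.736, -0.001, -0.001]
contact_force: [0.2, 0.3, 0.7]
opening: 0.363
finger_force: 25.3
```

Run:
```python
from h import *
np.set_printoptions(precision=4,suppress=True)
for i in range(2):
    c=cam('wrist'); s=ctrl.get_state(); print(s['eef_pos'],s['tcp_rot'],s['opening'],c['xyz'],s['time'])
    for t in ('jar','holder','dish'): print(t,[(np.round(d['position'],4),round(d['conf'],2)) for d in ctrl.mark_of('wrist',t)])
    print('dish',disc(c,'dish',(.62,.182),.025)); print('holder',disc(c,'holder',(.6262,.0062),.02)); print('jar',disc(c,'jar',s['eef_pos'][:2],s['eef_pos'][2]+.0486))
```

```text
[0.6213 0.0938 0.1496] [ 0.6771  0.7359 -0.0005 -0.0004] 0.36316149869803066 [0.6161 0.1621 0.3163] 36.5
jar [(array([0.6168, 0.095 , 0.1502]), 0.79)]
holder []
dish [(array([0.6214, 0.1823, 0.0006]), 0.81)]
dish [(0.64, 0.6205188618691314, 0.18092689879511442, 45.35510425836268, 'x', 0.6646009389671361, 0.5757746478873239, 'y', 0.22584976525821596, 0.13589671361502348)]
holder [(0.56, 0.6548384976525822, 0.040660093896713614, 6.90509921508216, 'x', 0.6591577464788733, 0.6518338028169014, 'y', 0.04723286384976526, 0.03408732394366197)]
jar [(0.76, np.float64(0.6206558972108436), np.float64(0.10243603810635726), 22.869948982632774, 'x', np.float64(0.6369862859560754), np.float64(0.6061881638903477), 'y', np.float64(0.12521250157466712), np.float64(0.07939090533053567))]
[0.6221 0.0941 0.1503] [0.677  0.7359 0.0001 0.0001] 0.36053926755133403 [0.6165 0.162  0.3173] 36.85
jar [(array([0.6168, 0.0944, 0.1493]), 0.79)]
holder []
dish [(array([0.6213, 0.1834, 0.002 ]), 0.61)]
dish [(0.96, 0.6205427372175762, 0.1808788615481954, 45.16116719850352, 'x', 0.6649765258215963, 0.575962441314554, 'y', 0.2256619718309859, 0.13570892018779343)]
holder []
jar [(0.9, np.float64(0.6202854454477412), np.float64(0.10190774655431853), 23.085895950245746, 'x', np.float64(0.6377847176106667), np.float64(0.6066110086904789), 'y', np.float64(0.1249643986413197), np.float64(0.07876721554272814))]
```

Dish centre (0.6205,0.1809) with radius 45 mm; it is 174.8 mm from the holder centre, as given. The midpoint is (0.6234,0.0936).

Call:
inch_along(
  moves={"rows":[[-0.001,0.0013,0.05,0,0,0,0.1],[-0.001,0.0013,0.1,0,0,0,0.1],[-0.001,0.0013,0.13,0,0,0,0.1],[-0.001,0.0013,0.144,0,0,0,0.1],[-0.001,0.0013,0.144,0,0,0,0.1],[-0.001,0.0013,0.144,0,0,0,0.1]]},
)

```text
time: 37.9
eef_pos: [0.6252, 0.0937, 0.0081]
tcp_rot: [0.677, 0.736, 0.001, 0.001]
contact_force: [1.1, 0.2, 0.2]
opening: 0.361
finger_force: 25.4
```

Call:
inch_along(
  moves={"rows":[[0,0,0.002,0,0,0,0.1],[0,0,0.002,0,0,0,0.1]]},
)

```text
time: 38.15
eef_pos: [0.6241, 0.0937, 0.005]
tcp_rot: [0.677, 0.736, 0.0, 0.001]
contact_force: [-1.0, 0.2, -1.5]
opening: 0.365
finger_force: 25.4
```

Call:
inch_along(
  moves={"rows":[[-0.001,-0.0007,0.0015,0,0,0,0.1],[-0.001,-0.0007,0.0025,0,0,0,0.1],[-0.001,-0.0007,0.0025,0,0,0,0.1]]},
)

```text
time: 38.52
eef_pos: [0.6229, 0.0926, 0.0017]
tcp_rot: [0.677, 0.736, -0.0, -0.0]
contact_force: [-1.1, -0.5, 0.1]
opening: 0.359
finger_force: 25.4
```

Call:
inch_along(
  moves={"rows":[[0,0,0.001,0,0,0,0.1],[0,0,0.001,0,0,0,0.1]]},
)

```text
time: 38.78
eef_pos: [0.623, 0.0926, 0.0015]
tcp_rot: [0.677, 0.736, -0.0, -0.0]
contact_force: [-3.0, -0.1, 4.7]
opening: 0.362
finger_force: 25.8
```

Landed. I'll release, retreat, and check numerically.

Call:
inch_along(
  moves={"rows":[[0,0,-0.001,0,0,0,0.5],[0,0,-0.001,0,0,0,0.75],[0,0,-0.001,0,0,0,0.75],[0,0,-0.05,0,0,0,0.75],[0,0,-0.1,0,0,0,0.75],[0,0,-0.15,0,0,0,0.75],[-0.03,0,-0.16,0,0,0,0.75],[-0.03,0,-0.16,0,0,0,0.75],[-0.03,0,-0.16,0,0,0,0.75]]},
)

```text
time: 39.9
eef_pos: [0.6247, 0.063, 0.1594]
tcp_rot: [0.677, 0.736, -0.0, -0.001]
contact_force: [-0.0, 0.2, -1.0]
opening: 0.752
finger_force: 0.0
```

Run:
```python
from h import *
np.set_printoptions(precision=4,suppress=True)
c=cam('wrist'); s=ctrl.get_state(); print(s['eef_pos'],c['xyz'],s['time'])
for z in (.05,0): print('jar',disc(c,'jar',(.623,.0936),z))
print('dish',disc(c,'dish',(.62,.182),.025)); print('die',disc(c,'die',(.628,.006),.04)); print('holder',disc(c,'holder',(.6262,.0062),.02))
for n in ('wrist','scene','top'):
    if n!='wrist': c=cam(n)
    for t in ('jar','punch','die','cup','pebble','block'): print(n,t,[(np.round(d['position'],4),round(d['conf'],2)) for d in ctrl.mark_of(n,t)])
```

```text
[0.6245 0.0633 0.159 ] [0.6196 0.1309 0.3264] 39.95
jar [(0.89, 0.6207939143650968, 0.09476835043463909, 17.602990378796214, 'x', 0.6364272300469483, 0.6054413145539906, 'y', 0.11228544600938967, 0.0771680751173709)]
jar [(0.89, 0.6209698216971098, 0.088197431594777, 20.81640682310006, 'x', 0.6394319248826291, 0.6028122065727699, 'y', 0.10890516431924883, 0.06740281690140845)]
dish [(0.7, 0.6202299392055458, 0.18037560519366197, 44.83002425359448, 'x', 0.6649765258215963, 0.5753990610328639, 'y', 0.21307981220657277, 0.13570892018779343)]
die [(0.83, 0.627454609329152, 0.01167410321302817, 28.612381482907864, 'x', 0.6498779342723005, 0.604244131455399, 'y', 0.03989671361502347, -0.015502347417840375)]
holder []
wrist jar [(array([ 0.6168,  0.0942, -0.0005]), 0.62)]
wrist punch [(array([0.627 , 0.0066, 0.0407]), 0.98)]
wrist die [(array([0.632 , 0.0073, 0.008 ]), 0.72)]
wrist cup []
wrist pebble [(array([ 0.4414, -0.215 , -0.0015]), 0.53)]
wrist block []
scene jar [(array([ 0.621 ,  0.0932, -0.0031]), 0.54)]
scene punch [(array([0.628 , 0.0055, 0.0406]), 0.52)]
scene die [(array([0.6307, 0.0048, 0.0139]), 0.7)]
scene cup [(array([ 0.6181,  0.18  , -0.001 ]), 0.71), (array([0.426 , 0.2096, 0.0005]), 0.58)]
scene pebble [(array([ 0.4385, -0.2135, -0.0002]), 0.41)]
scene block [(array([ 0.632 , -0.1652,  0.0044]), 0.94)]
top jar []
top punch [(array([0.6285, 0.0066, 0.0387]), 0.52)]
top die [(array([0.6273, 0.0097, 0.0068]), 0.74)]
top cup [(array([ 0.6327, -0.1665,  0.0096]), 0.26)]
top pebble [(array([ 0.4398, -0.215 , -0.0015]), 0.61)]
top block [(array([ 0.6304, -0.1668,  0.0088]), 0.9), (array([ 0.4389, -0.2143,  0.0001]), 0.59)]
```

```bash
python3 -c "
from plant import ctrl
print(ctrl.sign_off())"
```

```text
the job is handed in; nothing more can be done
None
```

The job is handed in at about 40 s: the die is home in its holder with flats matched, the punch stands in the collar, the block is centred and square on the pad, the jar is within about 3 mm of the midpoint, and the cup and pebble haven't moved.

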